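Fit the double lid and hand over the outer cover

ROBOT

A 6-joint arm with a two-finger parallel gripper is mounted at the origin on a cart in front of the work surface, level with it; the furniture and walls round the work are solid. World frame = base frame: x ahead of the robot, y to its left, z up, the work surface at z = 0. Lengths are in m, angles in rad, forces in N, time in s.
With the tool pointing down it reaches from about 0.35 to 0.975 m from the base axis. Payload 4.9 kg.
Tool frame: the origin (TCP) lies at the very end of the fingers, on their centre line; the grasp point (between the pads) lies ctrl.grip_point_offset behind it (ctrl.grip_point_offset is the distance from the TCP to the grasp point, in m); z points along the fingers, y is the line along which they close (so a half turn about z gives the same grasp; the last joint's range is limited). The gripper opens to 85 mm and grips with 20 to 120 N. Pads are 22 mm wide; open, the fingers measure 114 mm over their backs; the gripper's body (76 mm by 85 mm) begins 54 mm behind the grasp point. The pads swing forward as they close: fully open they stand 13 mm farther back than shut.
Start: joints at [1.096, 0.053, 1.613, -0, 1.476, -0.119], TCP at [0.218, 0.586, 0.231] pointing down, gripper open.
Joint ranges: [-3.01, 3.01], [-1.01, 2.22], [0.06, 2.58], [-1.02, 4.17], [0.09, 2.62], [-3.14, 3.14]. Speed limits (rad/s): [2.57, 2.57, 3.14, 3.14, 3.14, 3.14].

INTERFACE

Orientations are given as a rotation vector (axis times angle).
In Python, from station import ctrl gives the robot as it stands. The module is installed in compiled form; this text tells all that it offers.
- The arm moves only by the tool drive_tool, never from a script. Its argument "steps" is a list of rows, each an object with "translation": the shift along the tool's x, y, z normalised to -1 to 1, where 1 is 4 cm, a list of three; "angular": the turn, a rotation vector about the tool's x, y, z normalised to -1 to 1, where 1 is 8 degrees, a list of three; "gripper": the opening, from 0 (shut) to 1 (fully open). In form: [{"translation": [dx, dy, dz], "angular": [wx, wy, wz], "gripper": gripper}, ...]. A call has 1 to 8 rows; each row shifts and turns the commanded pose from where the row before left it, along the tool's axes as they then stand; what a row does not reach is not made up. A row lasts 1/8 s, in which the tool goes at most 62.5 mm and 10.7 degrees, less where a joint would pass 70% of its speed; a pose out of reach is approached as far as the arm can. A call with a number of a shift or a turn outside -1 to 1 is refused whole. A call with a gripper value outside its range is refused whole. The fingers move at their own pace and stop on an object; "force" is the grip in N (left out, the last holds). Time passes only in rows, so rows that do not move let the fingers close. It gives the time, the measured TCP pose, the force, the opening and the grip force at its end, in the units of the state.
- ctrl.get_obs(): the state, without advancing time (a new reading comes with each control period).
- ctrl.get_image(name): name is "side" or "top"; returns a dict with "color" (480x640x3 uint8, red, green, blue), "depth" (480x640 float32, m along the optical axis (not along the pixel's ray), 0 where there is no reading), "fx", "fy", "cx", "cy" (pixels), "R" (3x3) and "t" (3): a world point X has camera coordinates R X + t. Camera axes: x right, y down, z forward; pixel columns grow to the right and rows downward; lengths in m; the calibration is good to about 2 mm. A picture is of the moment at which its call begins.
- ctrl.finish_job(): hands the job in; it is judged then, once.
The state is a dict: "t": time; "q": joint angles; "dq": joint speeds; "effort": joint torques, N m; "tool_pos": TCP position; "tool_rot": TCP orientation; "contact_force": force on the tool from outside, world axes, zero at the start; "wrist_torque": the same for the moment, N m; "opening": finger opening in m; "grip_force": force on a finger pad.
Only numpy, scipy, OpenCV 4.12 (cv2) and the standard library are available. Lean on these libraries where they do the work, as an engineer would, in place of code of your own. Each camera call takes 0.05 s, during which the arm holds its last target. There are 200 camera calls.

TASK

Close the open tin that holds the thumb plane, and leave the one with the rosin open: by its wooden knob carry the nested double lid there as one piece, lower it until the inner lid sits fully home in the mouth of the tin, and only then let go of the knob. Next take the outer cover by its collar and lift it off alone, straight up, so that the inner lid stays seated in the tin. Finish holding the cover level and still, about 10 cm above where it sat, for me to take: do not put it down or let go, and leave the tins and everything else on the bench where they are.

Things in the scene. Friction and masses are not known exactly. Their poses are not given: they have to be found in the camera images.
- tin_1: One of two identical open round metal tins, loose, 0.7 kg, standing upright: 90 mm outside diameter, mouth 84 mm, 60 mm high, floor 5 mm thick. Origin: centre of the underside, z up.
- tin_2: The other tin, same as tin_1. Which tin stands where, and which holds the plane, changes from start to start.
- inner_lid: Inner lid, round metal, 0.18 kg, loose; stands on the bench on its plug, the outer cover resting on it. Origin: centre of the plug's underside, z up. Along z in mm: plug 0-12 (diameter 79, bevelled below to 72), flange 12-17 (diameter 94; home on the tin's rim, the origin is 48 above the tin's), stem 17-42 (diameter 16), knob 42-68.
- knob (a point): Centre of the inner lid's wooden knob, an upright cylinder of diameter 20, 26 mm tall, on the lid's axis, 55 mm above its origin. Stem and knob stand up through the hole of the outer cover; nested, knob and stem show 28 mm above the cover's collar. Lifting by the knob lifts both lids.
- outer_lid: Outer cover, round metal, 0.12 kg, loose, resting on the inner lid's flange with 2.5 mm side play. Origin: centre of its skirt's lower edge, z up; nested, 7 mm above the inner lid's origin. Along z in mm: skirt 0-10 (diameter 104 outside, 99 inside, hangs round flange and tin top, clear of the tin), top plate 10-13, collar 13-33.
- collar (a point): Centre of the outer cover's collar, 23 mm above its origin: a short upright tube round the hole, outside diameter 38, inside 26, 20 mm tall. Grip it across the outside; the knob then stands between the fingers, its top 28 mm above the collar's.
- thumb_plane: Small wooden thumb plane with a wedge and a blade, 25 x 50 x 30 mm, lying on the floor of one of the tins. Origin: centre of its underside.
- rosin_cake: Dark red rosin cake on a wooden block, 30 x 65 x 24 mm, lying on the floor of the other tin. Origin: centre of its underside.
- clamp_a: Wooden spool clamp standing upright, 30 mm diameter, 85 mm high, loose, a bystander. Origin: centre of its underside.
- clamp_b: Another such spool clamp, a bystander.
- wax: Beeswax block, 35 x 60 x 22 mm, loose, a bystander. Origin: centre of its underside.
- sander: Wooden sanding block, 51 x 92 x 31 mm, loose, a bystander. Origin: centre of its underside.
Mind the look-alikes: they are no part of the job. Leave any orange look-alike of the tin_1 alone.

How it is judged:
By the outcome, as a careful person would: the job done as asked, in the order asked, and still so for the second after the job is handed in, while the arm keeps its last pose, push and grip.
It also fails if it takes over 58 s, if anything falls off the work surface, if the arm or the gripper's body presses on something with over 40 N, if the wrist force passes 120 N, or if a joint passes its speed limit or range.

## Working session

There is one attempt and no reset: what is moved stays moved. The work goes in short steps, Python scripts to look and compute and a tool call to move; the robot and the scene stay as the last step left them, time stands still between calls to the robot, and variables do not carry over. Pictures are saved under pics/ and viewed, at most 10 in all, crops included, and the job is handed in when it is done.

Besides the shell and the picture viewer there is one more tool, called after ">>>" as name(argument=value, ...), one argument or row to a line, values as JSON. drive_tool: Moves the arm, as the interface text tells. Its arguments: {"type":"object","properties":{"steps":{"type":"array"},"force":{"type":"number"}},"required":["steps"]}

```bash
mkdir -p pics
python3 - <<'E'
from station import ctrl
import numpy as np,cv2
print(ctrl.grip_point_offset)
for n in("top","side"):
    im=ctrl.get_image(n); np.savez(f"{n}0.npz",**im)
    cv2.imwrite(f"pics/{n}0.png",im["color"][...,::-1])
    print(n,im["fx"],im["cx"],im["cy"],np.round(im["R"],3).tolist(),im["t"], (im["depth"]>0).mean())
o=ctrl.get_obs();print({k:np.round(v,3).tolist() for k,v in o.items()})
E
```

```text
0.0187
top 591.0137443537444 320.71661012247284 252.03723789271194 [[0.015, -1.0, 0.014], [-0.993, -0.016, -0.115], [0.115, -0.012, -0.993]] [0.04865789 0.58028538 1.39507147] 0.9960514322916667
side 488.01332751691984 316.1615987571493 238.03775099667223 [[-0.927, -0.376, -0.004], [-0.176, 0.443, -0.879], [0.332, -0.814, -0.477]] [0.55919982 0.14150064 0.93413249] 0.9960026041666666
{'t': 0.1, 'q': [1.096, 0.053, 1.614, 0.0, 1.476, -0.119], 'dq': [-0.0, -0.0, -0.003, 0.001, -0.0, -0.002], 'effort': [0.0, -39.491, -37.136, -0.0, 0.004, 0.0], 'tool_pos': [0.217, 0.585, 0.23], 'tool_rot': [-0.556, -3.091, 0.003], 'contact_force': [-0.226, -0.256, 1.019], 'wrist_torque': [0.006, -0.011, 0.014], 'grip_force': 0.0, 'opening': 0.086}
```

View pics/top0.png

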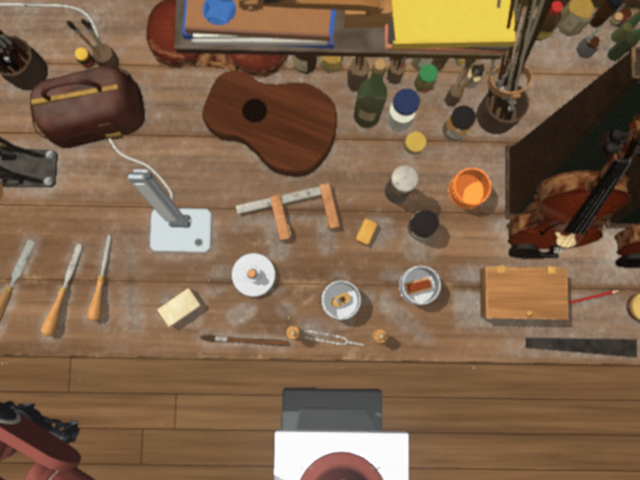

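View pics/side0.png

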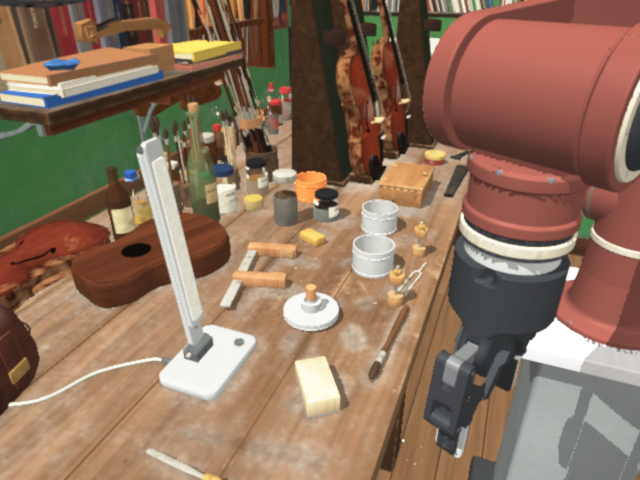

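Top view: the nested lid with its knob is at (253,273). There is a tin with a tan, wedge-shaped item at (341,300), and a tin with a dark red item at (420,286). An orange look-alike stands at (470,188). The clamps are at (293,332) and (380,336), and a lamp stands at (180,230). The candidates for the tin are therefore (341,300), (420,286) and the orange one, which is excluded. I'll check the choice in one close crop.

```bash
cat > h.py <<'E'
import numpy as np,cv2
from station import ctrl
def ray(im,u,v,z):
    R,t=im["R"],im["t"]; c=-R.T@t
    d=R.T@np.array([(u-im["cx"])/im["fx"],(v-im["cy"])/im["fy"],1]); return c+d*(z-c[2])/d[2]
def cloud(im):
    v,u=np.mgrid[:480,:640]; d=im["depth"].astype(float)
    P=np.stack([(u-im["cx"])/im["fx"]*d,(v-im["cy"])/im["fy"]*d,d],-1)
    return (P-im["t"])@im["R"]
def fit(p):  # circle
    A=np.c_[2*p,np.ones(len(p))]; s=np.linalg.lstsq(A,(p**2).sum(1),rcond=None)[0]
    return s[:2],np.sqrt(s[2]+s[:2]@s[:2])
E
python3 - <<'E'
from h import *
im=dict(np.load("top0.npz")); P=cloud(im)
c=cv2.resize(im["color"][255:350,225:450],None,fx=3.4,fy=3.4,interpolation=cv2.INTER_CUBIC); cv2.imwrite("pics/crop.png",c[...,::-1])
def reg(u,v,z0,z1,r,name):
    q=P[v-r:v+r,u-r:u+r].reshape(-1,3); q=q[(q[:,2]>z0)&(q[:,2]<z1)]
    c,R=cv2.minEnclosingCircle((q[:,:2]*1000).astype(np.float32)); print(name,len(q),q.mean(0).round(4),"encl",np.round(c,1),round(R,1),"zmax",q[:,2].max().round(4))
reg(254,274,.012,.03,28,"cover plate"); reg(254,274,.032,.05,28,"collar"); reg(254,274,.055,.08,28,"knob")
reg(341,300,.052,.07,26,"tinA"); reg(420,286,.052,.07,26,"tinB")
reg(293,332,.06,.1,14,"clampA"); reg(380,336,.06,.1,14,"clampB")
# ray-cast by contours: brightness masks
hsv=cv2.cvtColor(im["color"],cv2.COLOR_RGB2HSV)
for n,u,v,z in(("cover",254,274,.018),("tinA",341,300,.06),("tinB",420,286,.06)):
    m=((hsv[...,1]<45)&(hsv[...,2]>110)).astype(np.uint8); w=np.zeros_like(m); w[v-28:v+28,u-28:u+28]=m[v-28:v+28,u-28:u+28]
    k=max(cv2.findContours(w,cv2.RETR_EXTERNAL,cv2.CHAIN_APPROX_NONE)[0],key=cv2.contourArea)
    c,r=cv2.minEnclosingCircle(k); e=ray(im,*c,z); print(n,np.round(c,1),round(r,1),e.round(4),"R",np.linalg.norm(ray(im,c[0]+r,c[1],z)-e).round(4))
E
```

```text
cover plate 1246 [0.5224 0.2209 0.0198] encl [523.2 221.3] 52.4 zmax 0.0297
collar 126 [0.5234 0.2213 0.0397] encl [523.2 221.7] 19.7 zmax 0.05
knob 57 [0.5223 0.2213 0.0679] encl [523.1 221.5] 10.1 zmax 0.0765
tinA 160 [0.4664 0.0087 0.059 ] encl [463.8   9.7] 45.2 zmax 0.0693
tinB 175 [ 0.5026 -0.1795  0.0595] encl [ 502.4 -179.2] 45.3 zmax 0.0673
clampA 132 [0.3864 0.1216 0.0716] encl [386.3 121.7] 14.8 zmax 0.0922
clampB 136 [ 0.3815 -0.0819  0.0713] encl [381.5 -82.7] 15.2 zmax 0.0899
cover [253.  274.4] 22.3 [0.5238 0.2211 0.018 ] R 0.0541
tinA [340.8 299.8] 20.3 [0.4643 0.0092 0.06  ] R 0.0478
tinB [419.4 285.2] 21.3 [ 0.5014 -0.1759  0.06  ] R 0.0504
```

View pics/crop.png

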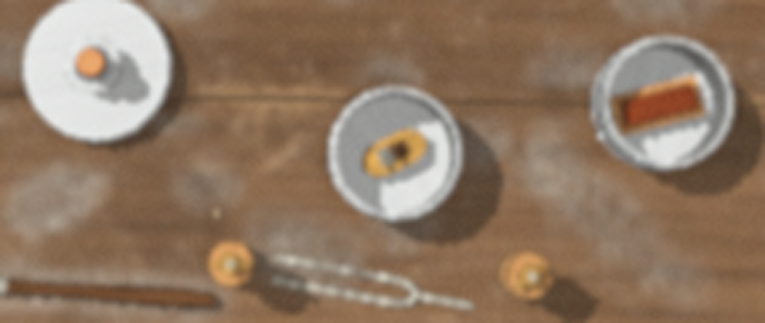

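The crop shows the wooden plane with its blade in the tin at (341,300), and the red rosin cake in the tin at (420,286). So the target is the tin at about (0.464, 0.0095), and the knob is at about (0.523, 0.2215). Both sizes agree (radii 45.2 and 52.4 mm).

```bash
cat >> h.py <<'E'
from scipy.spatial.transform import Rotation as Ro
def delta(x,y,z):
    o=ctrl.get_obs(); R=Ro.from_rotvec(o["tool_rot"]).as_matrix(); p=np.array(o["tool_pos"])
    print("t",round(o["t"],2),"tcp",p.round(4),"tilt_tool(deg)",np.degrees(np.cross(R[:,2],[0,0,-1])@R).round(2),"F",np.round(o["contact_force"],1),"open",round(o["opening"],4),"grip",round(o["grip_force"],1),"q",np.round(o["q"],2))
    print("yaxis",R[:,1].round(3),"units",(R.T@(np.array([x,y,z])-p)/.04).round(3))
E
python3 - <<'E'
from h import *
im=dict(np.load("top0.npz"));P=cloud(im).reshape(-1,3)
# obstacles above 0.1 m near lid / path
a=np.array([.218,.586]);b=np.array([.523,.2215]);d=(b-a)/np.linalg.norm(b-a)
for z in(.06,.1,.15,.25,.35):
    q=P[(P[:,2]>z)&(P[:,0]>.35)&(P[:,0]<.8)&(P[:,1]>0.1)&(P[:,1]<.6)]
    r=np.hypot(*(q[:,:2]-b).T); r[r<.06]=9
    l=abs((q[:,0]-a[0])*d[1]-(q[:,1]-a[1])*d[0])
    l[r>8]=9; print(z,len(q),"near lid",r.min().round(3),q[r.argmin()].round(3),"near path",l.min().round(3),q[l.argmin()].round(3))
delta(.523,.2215,.15)
E
```

```text
0.06 1813 near lid 0.155 [0.399 0.129 0.069] near path 0.117 [0.775 0.104 0.069]
0.1 1242 near lid 0.205 [0.641 0.389 0.101] near path 0.198 [0.641 0.389 0.101]
0.15 1096 near lid 0.208 [0.646 0.389 0.15 ] near path 0.202 [0.646 0.389 0.15 ]
0.25 754 near lid 0.214 [0.657 0.388 0.269] near path 0.21 [0.657 0.388 0.269]
0.35 326 near lid 0.218 [0.673 0.38  0.375] near path 0.217 [0.673 0.38  0.375]
t 0.1 tcp [0.2174 0.5853 0.2302] tilt_tool(deg) [-0.11 -0.01  0.  ] F [-0.2 -0.3  1. ] open 0.0857 grip 0.0 q [ 1.1   0.05  1.61  0.    1.48 -0.12]
yaxis [ 0.348  0.937 -0.002] units [-10.329  -5.861   2.013]
```

>>> drive_tool(
  steps=[
    {"translation": [-0.74,-0.42,0.1],"angular": [0,0,0],"gripper": 0.7},
    {"translation": [-0.74,-0.42,0.1],"angular": [0,0,0],"gripper": 0.7},
    {"translation": [-0.74,-0.42,0.1],"angular": [0,0,0],"gripper": 0.7},
    {"translation": [-0.74,-0.42,0.1],"angular": [0,0,0],"gripper": 0.7},
    {"translation": [-0.74,-0.42,0.1],"angular": [0,0,0],"gripper": 0.7},
    {"translation": [-0.74,-0.42,0.1],"angular": [0,0,0],"gripper": 0.7},
    {"translation": [-0.74,-0.42,0.1],"angular": [0,0,0],"gripper": 0.7},
    {"translation": [-0.74,-0.42,0.1],"angular": [0,0,0],"gripper": 0.7},
  ],
  force=40,
)

```text
t: 1.1
tool_pos: [0.3932, 0.3763, 0.1987]
tool_rot: [-0.556, -3.092, 0.001]
contact_force: [0.6, 0.9, 0.7]
opening: 0.0595
grip_force: 0.0
```

>>> drive_tool(
  steps=[
    {"translation": [-0.73,-0.42,0.2],"angular": [0,0,0],"gripper": 0.7},
    {"translation": [-0.73,-0.42,0.2],"angular": [0,0,0],"gripper": 0.7},
    {"translation": [-0.73,-0.42,0.2],"angular": [0,0,0],"gripper": 0.7},
    {"translation": [-0.73,-0.42,0.2],"angular": [0,0,0],"gripper": 0.7},
    {"translation": [-0.73,-0.42,0.2],"angular": [0,0,0],"gripper": 0.7},
    {"translation": [-0.73,-0.42,0.2],"angular": [0,0,0],"gripper": 0.7},
    {"translation": [0,0,0],"angular": [0,0,0],"gripper": 0.7},
    {"translation": [0,0,0],"angular": [0,0,0],"gripper": 0.7},
  ],
)

```text
t: 2.1
tool_pos: [0.5215, 0.2221, 0.151]
tool_rot: [-0.556, -3.091, -0.0]
contact_force: [-0.0, -0.2, 0.2]
opening: 0.0599
grip_force: 0.0
```

Run:
```python
from h import *
delta(.523,.2215,.046)
```

```text
t 2.1 tcp [0.5215 0.2221 0.151 ] tilt_tool(deg) [-0.01 -0.05  0.  ] F [-0.  -0.2  0.2] open 0.0599 grip 0.0 q [ 0.27 -0.02  1.83  0.    1.34 -0.94]
yaxis [ 0.348  0.937 -0.   ] units [-4.300e-02 -1.000e-03  2.625e+00]
```

>>> drive_tool(
  steps=[
    {"translation": [-0.04,0,0.5],"angular": [0,0,0],"gripper": 0.7},
    {"translation": [0,0,0.5],"angular": [0,0,0],"gripper": 0.7},
    {"translation": [0,0,0.5],"angular": [0,0,0],"gripper": 0.7},
    {"translation": [0,0,0.4],"angular": [0,0,0],"gripper": 0.7},
    {"translation": [0,0,0.4],"angular": [0,0,0],"gripper": 0.7},
    {"translation": [0,0,0.3],"angular": [0,0,0],"gripper": 0.7},
    {"translation": [0,0,0],"angular": [0,0,0],"gripper": 0.7},
    {"translation": [0,0,0],"angular": [0,0,0],"gripper": 0.7},
  ],
)

```text
t: 3.1
tool_pos: [0.524, 0.2214, 0.0479]
tool_rot: [0.556, 3.091, 0.001]
contact_force: [-0.1, -0.1, -0.3]
opening: 0.0598
grip_force: 0.0
```

Run:
```python
from h import *
delta(.523,.2215,.046)
im=ctrl.get_image("side"); c=cv2.resize(im["color"][200:360,220:420],None,fx=3.5,fy=3.5); cv2.imwrite("pics/s1.png",c[...,::-1])
```

```text
t 3.1 tcp [0.524  0.2214 0.0479] tilt_tool(deg) [0.04 0.05 0.  ] F [-0.1 -0.1 -0.3] open 0.0598 grip 0.0 q [ 0.27  0.11  1.88 -0.    1.15 -0.95]
yaxis [0.348 0.937 0.001] units [ 0.025 -0.007  0.048]
```

View pics/s1.png

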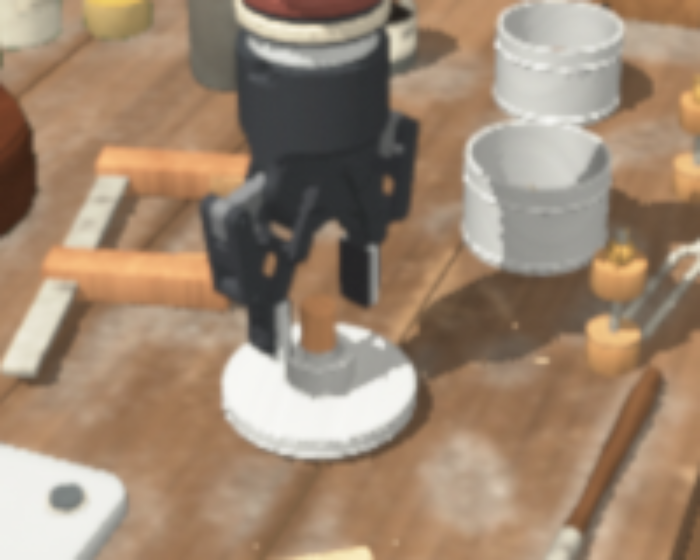

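The fingers straddle the knob at crop position (318,322) and clear the collar. I'll close at this height, a touch lower, and watch for collar contact.

>>> drive_tool(
  steps=[
    {"translation": [0.02,0,0.07],"angular": [0,0,0],"gripper": 0.0},
    {"translation": [0,0,0],"angular": [0,0,0],"gripper": 0.0},
    {"translation": [0,0,0],"angular": [0,0,0],"gripper": 0.0},
    {"translation": [0,0,0],"angular": [0,0,0],"gripper": 0.0},
    {"translation": [0,0,0],"angular": [0,0,0],"gripper": 0.0},
    {"translation": [0,0,0],"angular": [0,0,0],"gripper": 0.0},
  ],
  force=60,
)

```text
t: 3.9
tool_pos: [0.5227, 0.2214, 0.0447]
tool_rot: [-0.556, -3.092, 0.001]
contact_force: [-2.5, -1.3, 2.5]
opening: 0.0181
grip_force: 58.7
```

>>> drive_tool(
  steps=[
    {"translation": [0,0,-0.1],"angular": [0,0,0],"gripper": 0.0},
    {"translation": [0,0,-0.2],"angular": [0,0,0],"gripper": 0.0},
    {"translation": [0,0,-0.4],"angular": [0,0,0],"gripper": 0.0},
    {"translation": [0,0,-0.5],"angular": [0,0,0],"gripper": 0.0},
    {"translation": [0,0,-0.5],"angular": [0,0,0],"gripper": 0.0},
    {"translation": [0,0,-0.5],"angular": [0,0,0],"gripper": 0.0},
    {"translation": [0,0,-0.3],"angular": [0,0,0],"gripper": 0.0},
    {"translation": [0,0,0],"angular": [0,0,0],"gripper": 0.0},
  ],
)

```text
t: 4.9
tool_pos: [0.5235, 0.2218, 0.1461]
tool_rot: [0.555, 3.09, 0.002]
contact_force: [-0.7, -0.0, -3.9]
opening: 0.0176
grip_force: 58.8
```

Run:
```python
from h import *
delta(.4645,.0095,.145)
im=ctrl.get_image("side"); c=cv2.resize(im["color"][150:350,200:450],None,fx=3,fy=3); cv2.imwrite("pics/s2.png",c[...,::-1])
```

```text
t 4.9 tcp [0.5235 0.2218 0.1461] tilt_tool(deg) [0.09 0.13 0.  ] F [-0.7 -0.  -3.9] open 0.0176 grip 58.8 q [ 0.27 -0.01  1.83  0.    1.33 -0.95]
yaxis [0.348 0.937 0.002] units [-0.465 -5.489  0.02 ]
```

View pics/s2.png

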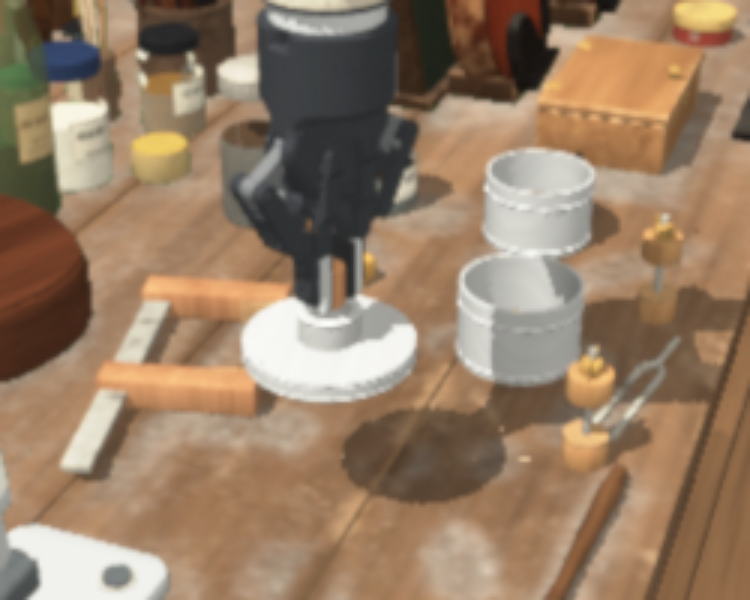

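The lids hang level as one piece at crop position (330,345), with the cover resting on the flange. Next I carry them over the tin.

>>> drive_tool(
  steps=[
    {"translation": [0,-0.2,0],"angular": [0,0,0],"gripper": 0.0},
    {"translation": [-0.05,-0.4,0],"angular": [0,0,0],"gripper": 0.0},
    {"translation": [-0.05,-0.5,0],"angular": [0,0,0],"gripper": 0.0},
    {"translation": [-0.05,-0.5,0],"angular": [0,0,0],"gripper": 0.0},
    {"translation": [-0.05,-0.5,0],"angular": [0,0,0],"gripper": 0.0},
    {"translation": [-0.05,-0.5,0],"angular": [0,0,0],"gripper": 0.0},
    {"translation": [-0.05,-0.5,0],"angular": [0,0,0],"gripper": 0.0},
    {"translation": [-0.05,-0.5,0],"angular": [0,0,0],"gripper": 0.0},
  ],
)

```text
t: 5.95
tool_pos: [0.4853, 0.0803, 0.1446]
tool_rot: [0.556, 3.092, 0.0]
contact_force: [-0.1, 0.3, -4.2]
opening: 0.018
grip_force: 58.9
```

>>> drive_tool(
  steps=[
    {"translation": [-0.05,-0.5,0],"angular": [0,0,0],"gripper": 0.0},
    {"translation": [-0.05,-0.5,0],"angular": [0,0,0],"gripper": 0.0},
    {"translation": [0,-0.4,0],"angular": [0,0,0],"gripper": 0.0},
    {"translation": [0,-0.3,0],"angular": [0,0,0],"gripper": 0.0},
    {"translation": [0,-0.15,0],"angular": [0,0,0],"gripper": 0.0},
    {"translation": [0,0,0],"angular": [0,0,0],"gripper": 0.0},
    {"translation": [0,0,0],"angular": [0,0,0],"gripper": 0.0},
    {"translation": [0,0,0],"angular": [0,0,0],"gripper": 0.0},
  ],
)

```text
t: 6.95
tool_pos: [0.4638, 0.0114, 0.1445]
tool_rot: [-0.555, -3.092, -0.0]
contact_force: [0.6, -0.3, -3.4]
opening: 0.0183
grip_force: 58.8
```

Run:
```python
from h import *
delta(.464,.0095,.0927)
im=ctrl.get_image("side"); P=cloud(im).reshape(-1,3)
# tin rim in side depth, lid skirt
for n,z0,z1,r in(("rim",.055,.063,.06),("skirt",.1,.12,.07),("plug/flange",.095,.105,.07)):
    q=P[(P[:,2]>z0)&(P[:,2]<z1)&(np.hypot(P[:,0]-.464,P[:,1]-.01)<r)]
    if len(q)>3: print(n,len(q),np.round(cv2.minEnclosingCircle((q[:,:2]*1000).astype(np.float32))[0],1),fit(q[:,:2]), q[:,2].min())
c=cv2.resize(im["color"][130:330,300:500],None,fx=3,fy=3); cv2.imwrite("pics/s3.png",c[...,::-1])
```

```text
t 6.95 tcp [0.4638 0.0114 0.1445] tilt_tool(deg) [ 0.01 -0.    0.  ] F [ 0.6 -0.3 -3.4] open 0.0183 grip 58.8 q [-0.14 -0.28  2.07  0.    1.36 -1.35]
yaxis [0.348 0.938 0.   ] units [-0.022 -0.041  1.295]
rim 135 [464.4  10.8] (array([0.46504562, 0.01082799]), np.float64(0.04330927846975364)) 0.05500590018736284
skirt 894 [465.2  13.5] (array([0.4640605 , 0.01862386]), np.float64(0.0408294290199953)) 0.10413917440640434
```

View pics/s3.png

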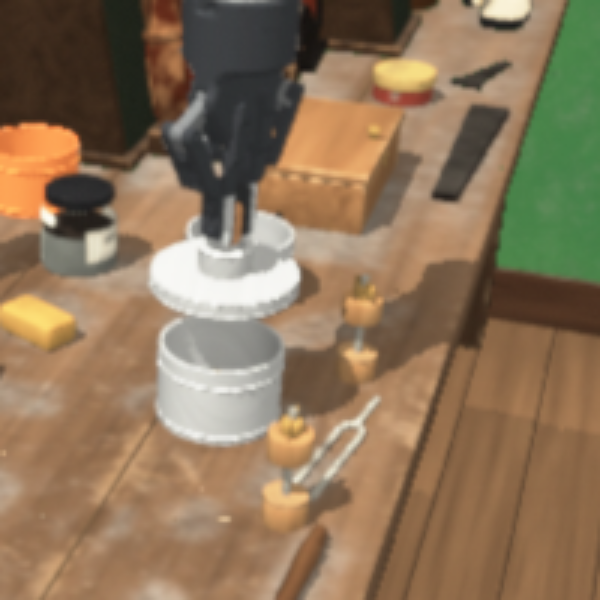

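The lid hovers centred above the tin at crop position (222,375). The two views put the tin centre at about (0.4643, 0.0102). I'll descend in two stages.

>>> drive_tool(
  steps=[
    {"translation": [-0.02,-0.02,0.3],"angular": [0,0,0],"gripper": 0.0},
    {"translation": [0,0,0.3],"angular": [0,0,0],"gripper": 0.0},
    {"translation": [0,0,0.2],"angular": [0,0,0],"gripper": 0.0},
    {"translation": [0,0,0.1],"angular": [0,0,0],"gripper": 0.0},
    {"translation": [0,0,0.05],"angular": [0,0,0],"gripper": 0.0},
    {"translation": [0,0,0.05],"angular": [0,0,0],"gripper": 0.0},
    {"translation": [0,0,0.05],"angular": [0,0,0],"gripper": 0.0},
    {"translation": [0,0,0],"angular": [0,0,0],"gripper": 0.0},
  ],
)

```text
t: 8.0
tool_pos: [0.4641, 0.0099, 0.1025]
tool_rot: [-0.556, -3.092, 0.0]
contact_force: [0.5, 0.0, -4.0]
opening: 0.0184
grip_force: 58.8
```

Inside the bevel with no contact. Home should come at a TCP height of about 0.0927.

>>> drive_tool(
  steps=[
    {"translation": [0,0,0.05],"angular": [0,0,0],"gripper": 0.0},
    {"translation": [0,0,0.05],"angular": [0,0,0],"gripper": 0.0},
    {"translation": [0,0,0.05],"angular": [0,0,0],"gripper": 0.0},
    {"translation": [0,0,0.05],"angular": [0,0,0],"gripper": 0.0},
    {"translation": [0,0,0],"angular": [0,0,0],"gripper": 0.0},
    {"translation": [0,0,0],"angular": [0,0,0],"gripper": 0.0},
  ],
)

```text
t: 8.75
tool_pos: [0.4641, 0.0099, 0.0945]
tool_rot: [-0.556, -3.092, 0.0]
contact_force: [0.1, -0.5, -3.4]
opening: 0.018
grip_force: 58.8
```

>>> drive_tool(
  steps=[
    {"translation": [0,0,0.025],"angular": [0,0,0],"gripper": 0.0},
    {"translation": [0,0,0.025],"angular": [0,0,0],"gripper": 0.0},
    {"translation": [0,0,0],"angular": [0,0,0],"gripper": 0.0},
    {"translation": [0,0,0],"angular": [0,0,0],"gripper": 0.0},
  ],
)

```text
t: 9.25
tool_pos: [0.4643, 0.0099, 0.0927]
tool_rot: [0.556, 3.092, -0.0]
contact_force: [-0.6, -0.7, -1.3]
opening: 0.018
grip_force: 59.0
```

>>> drive_tool(
  steps=[
    {"translation": [0,0,0.02],"angular": [0,0,0],"gripper": 0.0},
    {"translation": [0,0,0],"angular": [0,0,0],"gripper": 0.0},
    {"translation": [0,0,0],"angular": [0,0,0],"gripper": 0.0},
    {"translation": [0,0,0],"angular": [0,0,0],"gripper": 0.0},
  ],
)

```text
t: 9.75
tool_pos: [0.4644, 0.0097, 0.0926]
tool_rot: [0.556, 3.092, -0.001]
contact_force: [-4.8, -0.9, 5.7]
opening: 0.0177
grip_force: 59.9
```

Seated at the predicted height, with 9 N of press. I release the knob and then check with the cameras.

>>> drive_tool(
  steps=[
    {"translation": [0,0,-0.02],"angular": [0,0,0],"gripper": 0.7},
    {"translation": [0,0,0],"angular": [0,0,0],"gripper": 0.7},
    {"translation": [0,0,0],"angular": [0,0,0],"gripper": 0.7},
    {"translation": [0,0,0],"angular": [0,0,0],"gripper": 0.7},
    {"translation": [0,0,0],"angular": [0,0,0],"gripper": 0.7},
  ],
)

```text
t: 10.38
tool_pos: [0.4641, 0.01, 0.0924]
tool_rot: [-0.556, -3.092, -0.0]
contact_force: [-1.0, -0.6, 0.0]
opening: 0.0596
grip_force: 0.0
```

Run:
```python
from h import *
delta(.464,.0095,.075)
for n in("top","side"):
    im=ctrl.get_image(n); P=cloud(im).reshape(-1,3); r=np.hypot(P[:,0]-.464,P[:,1]-.01)
    q=P[(r<.06)&(P[:,2]>.064)&(P[:,2]<.072)&(r>.025)]
    A=np.c_[q[:,:2]-[.464,.01],np.ones(len(q))]; s=np.linalg.lstsq(A,q[:,2],rcond=None)[0]
    print(n,"plate",len(q),np.round(cv2.minEnclosingCircle((q[:,:2]*1000).astype(np.float32)),1) if 0 else cv2.minEnclosingCircle((q[:,:2]*1000).astype(np.float32)),"plane slope/h",s.round(4),np.median(q[:,2]))
c=cv2.resize(im["color"][150:310,300:460],None,fx=3.5,fy=3.5,interpolation=cv2.INTER_CUBIC); cv2.imwrite("pics/s4.png",c[...,::-1])
```

```text
t 10.38 tcp [0.4641 0.01   0.0924] tilt_tool(deg) [ 0. -0.  0.] F [-1.  -0.6  0. ] open 0.0596 grip 0.0 q [-0.14 -0.21  2.1   0.    1.25 -1.35]
yaxis [0.348 0.937 0.   ] units [-0.002 -0.012  0.436]
top plate 139 ((463.16851806640625, 12.40530776977539), 50.18074417114258) plane slope/h [ 0.0189 -0.0087  0.0683] 0.06716671932342003
side plate 568 ((464.1131896972656, 12.722309112548828), 53.59054946899414) plane slope/h [-0.0013  0.0033  0.0659] 0.06594734769212916
```

View pics/s4.png

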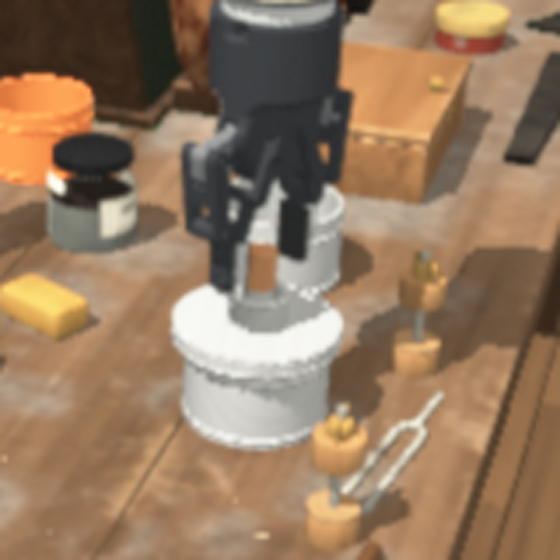

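The lids sit level on the tin (plate height about 0.067, expected 0.068), and the fingers are open above the collar at crop position (262,310). I go down round the collar and narrow to about 43 mm.

>>> drive_tool(
  steps=[
    {"translation": [0,0,0.15],"angular": [0,0,0],"gripper": 0.7},
    {"translation": [0,0,0.15],"angular": [0,0,0],"gripper": 0.7},
    {"translation": [0,0,0.1],"angular": [0,0,0],"gripper": 0.7},
    {"translation": [0,0,0.1],"angular": [0,0,0],"gripper": 0.7},
    {"translation": [0,0,0],"angular": [0,0,0],"gripper": 0.52},
    {"translation": [0,0,0],"angular": [0,0,0],"gripper": 0.52},
    {"translation": [0,0,0],"angular": [0,0,0],"gripper": 0.52},
    {"translation": [0,0,0],"angular": [0,0,0],"gripper": 0.52},
  ],
  force=30,
)

```text
t: 11.48
tool_pos: [0.4643, 0.0099, 0.0727]
tool_rot: [0.556, 3.092, 0.0]
contact_force: [0.3, 0.7, -0.2]
opening: 0.0443
grip_force: 0.0
```

>>> drive_tool(
  steps=[
    {"translation": [0,0,0.025],"angular": [0,0,0],"gripper": 0.52},
    {"translation": [0,0,0.025],"angular": [0,0,0],"gripper": 0.52},
    {"translation": [0,0,0],"angular": [0,0,0],"gripper": 0.52},
    {"translation": [0,0,0],"angular": [0,0,0],"gripper": 0.52},
  ],
)

```text
t: 11.98
tool_pos: [0.4641, 0.0099, 0.0705]
tool_rot: [-0.556, -3.092, 0.0]
contact_force: [1.1, -0.7, 0.4]
opening: 0.0441
grip_force: 0.0
```

>>> drive_tool(
  steps=[
    {"translation": [0,0,0.03],"angular": [0,0,0],"gripper": 0.52},
    {"translation": [0,0,0],"angular": [0,0,0],"gripper": 0.52},
    {"translation": [0,0,0],"angular": [0,0,0],"gripper": 0.4},
    {"translation": [0,0,0],"angular": [0,0,0],"gripper": 0.3},
    {"translation": [0,0,0],"angular": [0,0,0],"gripper": 0.3},
    {"translation": [0,0,0],"angular": [0,0,0],"gripper": 0.3},
    {"translation": [0,0,0],"angular": [0,0,0],"gripper": 0.3},
  ],
)

```text
t: 12.85
tool_pos: [0.4643, 0.0099, 0.0695]
tool_rot: [0.556, 3.091, 0.0]
contact_force: [-0.1, -0.4, 1.6]
opening: 0.0371
grip_force: 30.3
```

Gripped at 37 mm, as expected for the collar. I firm up the grip and lift slowly, straight up.

>>> drive_tool(
  steps=[
    {"translation": [0,0,0],"angular": [0,0,0],"gripper": 0.0},
    {"translation": [0,0,0],"angular": [0,0,0],"gripper": 0.0},
    {"translation": [0,0,-0.05],"angular": [0,0,0],"gripper": 0.0},
    {"translation": [0,0,-0.1],"angular": [0,0,0],"gripper": 0.0},
    {"translation": [0,0,-0.1],"angular": [0,0,0],"gripper": 0.0},
    {"translation": [0,0,-0.1],"angular": [0,0,0],"gripper": 0.0},
    {"translation": [0,0,-0.1],"angular": [0,0,0],"gripper": 0.0},
    {"translation": [0,0,0],"angular": [0,0,0],"gripper": 0.0},
  ],
  force=45,
)

```text
t: 13.85
tool_pos: [0.4645, 0.0099, 0.0878]
tool_rot: [0.556, 3.091, 0.0]
contact_force: [-0.6, 0.2, -0.8]
opening: 0.0367
grip_force: 45.1
```

Run:
```python
from h import *
delta(.4643,.0099,.1695)
im=ctrl.get_image("side"); c=cv2.resize(im["color"][150:310,300:460],None,fx=3.5,fy=3.5,interpolation=cv2.INTER_CUBIC); cv2.imwrite("pics/s5.png",c[...,::-1])
```

```text
t 13.85 tcp [0.4645 0.0099 0.0878] tilt_tool(deg) [0.01 0.06 0.  ] F [-0.6  0.2 -0.8] open 0.0367 grip 45.1 q [-0.14 -0.21  2.11 -0.    1.24 -1.35]
yaxis [0.348 0.937 0.   ] units [ 3.000e-03 -1.000e-03 -2.041e+00]
```

View pics/s5.png

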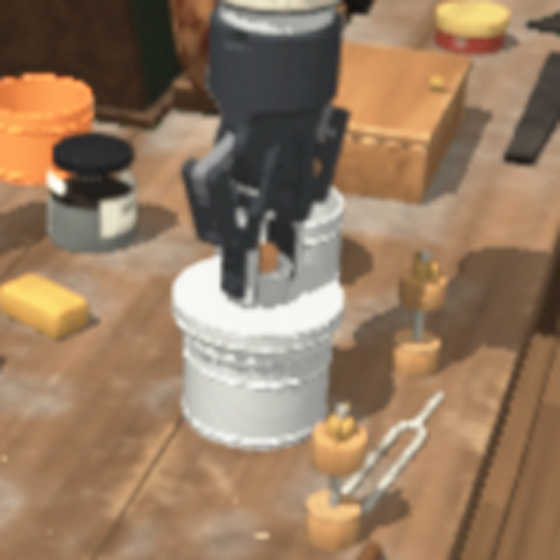

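The cover rises alone and level at crop position (258,300); the flange stays on the rim and the knob stands lower relative to the collar. I continue up.

>>> drive_tool(
  steps=[
    {"translation": [0,0,-0.2],"angular": [0,0,0],"gripper": 0.0},
    {"translation": [0,0,-0.3],"angular": [0,0,0],"gripper": 0.0},
    {"translation": [0,0,-0.3],"angular": [0,0,0],"gripper": 0.0},
    {"translation": [0,0,-0.3],"angular": [0,0,0],"gripper": 0.0},
    {"translation": [0,0,-0.3],"angular": [0,0,0],"gripper": 0.0},
    {"translation": [0,0,-0.3],"angular": [0,0,0],"gripper": 0.0},
    {"translation": [0,0,-0.2],"angular": [0,0,0],"gripper": 0.0},
    {"translation": [0,0,-0.1],"angular": [0,0,0],"gripper": 0.0},
  ],
)

```text
t: 14.9
tool_pos: [0.4643, 0.0099, 0.1679]
tool_rot: [0.556, 3.091, 0.0]
contact_force: [0.4, 0.0, -1.0]
opening: 0.0363
grip_force: 45.1
```

>>> drive_tool(
  steps=[
    {"translation": [0,0,-0.04],"angular": [0,0,0],"gripper": 0.0},
    {"translation": [0,0,0],"angular": [0,0,0],"gripper": 0.0},
    {"translation": [0,0,0],"angular": [0,0,0],"gripper": 0.0},
    {"translation": [0,0,0],"angular": [0,0,0],"gripper": 0.0},
    {"translation": [0,0,0],"angular": [0,0,0],"gripper": 0.0},
  ],
)

```text
t: 15.52
tool_pos: [0.464, 0.0099, 0.1687]
tool_rot: [-0.556, -3.092, 0.0]
contact_force: [-0.7, -0.4, -0.9]
opening: 0.0361
grip_force: 45.1
```

Run:
```python
from h import *
delta(.4643,.0099,.1695)
im=ctrl.get_image("side"); P=cloud(im).reshape(-1,3); r=np.hypot(P[:,0]-.464,P[:,1]-.01)
for n,z0,z1,r0 in(("cover plate",.158,.175,.025),("flange",.06,.07,.02),("knob",.1,.125,0)):
    q=P[(r<.06)&(r>=r0)&(P[:,2]>z0)&(P[:,2]<z1)]
    if len(q)<4: print(n,len(q)); continue
    s=np.linalg.lstsq(np.c_[q[:,:2]-[.464,.01],np.ones(len(q))],q[:,2],rcond=None)[0]; print(n,len(q),s.round(4),q[:,2].max(),q.mean(0))
c=cv2.resize(im["color"][110:310,300:500],None,fx=3,fy=3,interpolation=cv2.INTER_CUBIC); cv2.imwrite("pics/s6.png",c[...,::-1])
```

```text
t 15.53 tcp [0.464  0.0099 0.1687] tilt_tool(deg) [-0.   -0.02  0.  ] F [-0.7 -0.4 -0.9] open 0.0361 grip 45.1 q [-0.14 -0.3   2.04 -0.    1.4  -1.35]
yaxis [ 0.348  0.937 -0.   ] units [-0.007  0.001 -0.019]
cover plate 682 [ 0.0079 -0.0259  0.165 ] 0.17496493094938895 [0.4615425  0.02965119 0.16444354]
flange 585 [-0.0014 -0.0038  0.0629] 0.06577702154893629 [0.46436836 0.01802087 0.06281959]
knob 83 [ 0.0882 -0.3987  0.1114] 0.11516417535192894 [0.46492928 0.01582031 0.10914629]
```

View pics/s6.png

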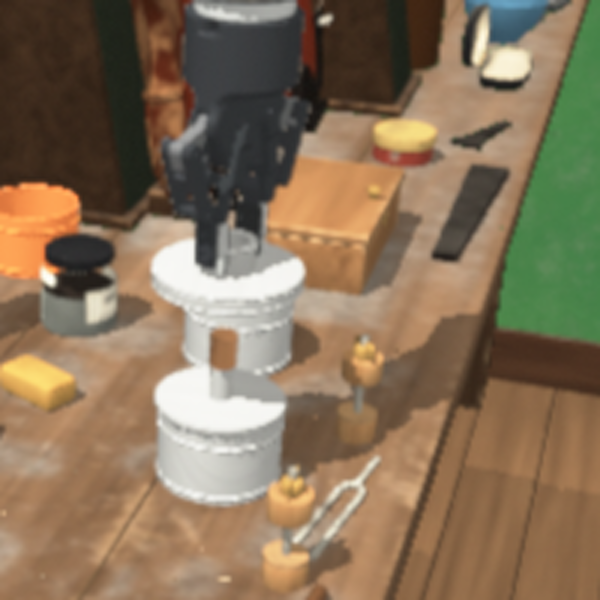

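The cover is about 10 cm up at crop position (228,275), and the inner lid is seated at (220,400). One quick check of level and drift.

>>> drive_tool(
  steps=[
    {"translation": [0,0,0],"angular": [0,0,0],"gripper": 0.0},
    {"translation": [0,0,0],"angular": [0,0,0],"gripper": 0.0},
    {"translation": [0,0,0],"angular": [0,0,0],"gripper": 0.0},
    {"translation": [0,0,0],"angular": [0,0,0],"gripper": 0.0},
  ],
)

```text
t: 16.08
tool_pos: [0.4641, 0.0099, 0.1689]
tool_rot: [-0.556, -3.092, -0.0]
contact_force: [0.9, 0.9, -2.2]
opening: 0.0362
grip_force: 45.1
```

Run:
```python
from h import *
im=ctrl.get_image("side"); P=cloud(im).reshape(-1,3); r=np.hypot(P[:,0]-.464,P[:,1]-.01)
q=P[(r<.047)&(r>=.024)&(P[:,2]>.155)&(P[:,2]<.178)]
for i in range(4):
    A=np.c_[q[:,:2]-[.464,.01],np.ones(len(q))]; s=np.linalg.lstsq(A,q[:,2],rcond=None)[0]; e=q[:,2]-A@s; print(len(q),s.round(4),e.std().round(4)); q=q[abs(e)<2*e.std()]
```

```text
418 [0.0055 0.0121 0.1656] 0.0023
396 [ 0.002  -0.0009  0.1653] 0.001
380 [ 0.0008 -0.0029  0.1652] 0.0007
362 [ 0.0009 -0.0021  0.1652] 0.0006
```

The cover is level (within 0.2°), steady, and 0.099 m above where it sat. I hand it in.

```bash
python3 -c "
from station import ctrl
print(ctrl.finish_job())"
```

```text
the job is handed in; nothing more can be done
None
```

The tin with the thumb plane is closed by its inner lid, the rosin tin is still open, and the arm is holding the outer cover level and still about 10 cm above where it sat; the job was handed in at about 16 s, with no verdict returned.

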